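# Hold the dusting stencil over the glazed cake

## Task

Pick up the rectangular stencil by its red grip, carry it over the loaf in its tin to the glazed cake, and hold it there for sugar dusting: level, centred and square over the cake, about a centimetre above the glaze. Nothing may touch the cake, because the glaze would smear, and everything else on the bench stays where it is. Finish while still holding the stencil there, quite still; do not put it down or let go.

Things in the scene. Friction and masses are not known exactly. Their poses are not given: they have to be found in the camera images.
- stencil_grip (a point): Centre of the upright red grip of the rectangular steel stencil: flat-sided, 24 mm (x) by 14 mm (y; grip across this), 58 mm tall, from 16 to 74 mm above the sheet's underside; this point is 52 mm above it. It stands beyond the middle of one long side, at the start roughly on the robot's side. x points from the grip to the sheet's middle, y along the long side, z up
- stencil_mid (a point): Middle of the underside of the stencil's sheet: lattice 126 mm (x) by 190 mm (y), 3 mm thick, lying flat on the bench; whole stencil about 90 g. Same axes as stencil_grip; the grip's centre is 83 mm from here in -x and 52 mm up
- cake_top (a point): Centre of the top of the chocolate-glazed cake, a level rectangle 106 mm (x) by 170 mm (y); cake and gold board are 63 mm tall, 0.75 kg, resting loosely on the wire rack. z up. The stencil's long side goes along the cake's long side, either way round
- rack: Fixed wire glazing rack, 172 by 232 mm, 30 mm high, in a shallow drip tray 200 (x) by 260 (y) mm, 12 mm high; origin at the centre of its underside. The cake stands in the middle of it
- loaf_top (a point): Middle of the top of the brown loaf in its long dark steel tin, which stands between the stencil and the cake: 330 mm long (its x), 112 mm wide (its y), 135 mm tall to this point; loose, 1.3 kg. x along the tin, z up
- shaker_mid (a point): Bystander: metal sugar shaker with a domed lid and a side handle, 73 mm across, 134 mm tall, point on its axis 65 mm up
- jar_mid (a point): Bystander: jar with white lid, 79 mm across, 108 mm tall, point at its centre
- scraper: Bystander: steel bench scraper with a wooden handle, 150 by 124 mm, 18 mm thick, lying flat
- brush: Bystander: pastry brush about 220 mm long, lying flat
- sieve: Bystander: small round steel sieve 120 mm across, 45 mm tall, origin at the centre of its underside

How it is judged (in metres and radians):
On the way:
1. the stencil is carried over the loaf in its tin (z of stencil_mid in the frame of loaf_top above 0 m and y of stencil_mid in the frame of loaf_top between -0.06 and 0.06 m and x of stencil_mid in the frame of loaf_top between -0.2 and 0.2 m).
At the end, for the whole second after the job is handed in: the stencil is held still in the fingers, touching neither cake, rack nor tin: its middle 3 to 20 mm above the glaze and within 10 mm of the cake's centre seen from above, long side within 0.10 rad of the cake's, tilt under 0.08 rad, speed under 20 mm/s; the cake within 10 mm of its start (z of stencil_mid in the frame of cake_top between 0.003 and 0.02 m and horizontal distance between stencil_mid and cake_top below 0.01 m and angle between the y axis of stencil_mid and the y axis of cake_top, either way round below 0.1 rad and angle between stencil_mid's own z axis and vertical below 0.08 rad and contact force between stencil and the fingers above 1 N and contact force between stencil and cake below 0.05 N and contact force between stencil and rack below 0.05 N and contact force between stencil and loaf_tin below 0.05 N and linear speed of stencil below 0.02 m/s and distance of cake_top from where it was at the start of the episode below 0.01 m); the arm keeps its last pose, push and grip.
It fails at once if the cake is touched (contact force between any of stencil, the fingers, the arm and cake above 0.2 N).
It fails at once if the cake or something else on the bench is shifted by more than 15 mm (distance of any of cake_top, loaf_top, shaker_mid, jar_mid, scraper, brush, sieve from where it was at the start of the episode above 0.015 m).
It also fails if it takes over 51 s, if anything falls off the work surface, if the arm or the gripper's body presses on something with over 40 N, if the wrist force passes 120 N, or if a joint passes its speed limit or range.

## Robot

A 6-joint arm with a two-finger parallel gripper is mounted at the origin on the work surface. World frame = base frame: x ahead of the robot, y to its left, z up, the work surface at z = 0. Lengths are in mm, angles in rad, forces in N, time in s.
With the tool pointing down it reaches from about 200 to 875 mm from the base axis. Payload 3.4 kg.
Tool frame: the origin (TCP) lies at the very end of the fingers, on their centre line; the grasp point (between the pads) lies 19 mm behind it; z points along the fingers, y is the line along which they close (so a half turn about z gives the same grasp; the last joint's range is limited). The gripper opens to 94 mm and grips with 3 to 60 N. Pads are 16 mm wide; open, the fingers measure 119 mm over their backs; the gripper's body (75 mm by 177 mm) begins 78 mm behind the grasp point.
Start: joints at [1.185, 0.276, 1.505, -0, 1.361, -0.121], TCP at [150.503, 554.99, 205.493] pointing down, gripper open.
Joint ranges: [-2.89, 2.89], [-0.75, 2.08], [0.22, 2.7], [-1.18, 4.32], [0.11, 2.71], [-2.7, 2.7]. Speed limits (rad/s): [2.57, 2.57, 3.14, 3.14, 3.14, 3.14].

## Interface

Orientations are given as a rotation vector (axis times angle).
In Python, from workcell import robot gives the robot as it stands. The module is installed in compiled form; this text tells all that it offers.
- The arm moves only by the tool move_arm, never from a script. Its argument "motion" is a list of rows, each an object of numbers: "x", "y", "z": the shift along the tool's x, y, z in mm; "wx", "wy", "wz": the turn, a rotation vector about the tool's x, y, z in degrees. A call has 1 to 8 rows; each row is the pose to reach, as a shift and turn from the pose commanded when the call began, along the tool's axes at that moment; what a row does not reach only later rows make up. A row lasts 1/12 s, in which the tool goes at most 41.7 mm and 7.16 degrees, less where a joint would pass 70% of its speed; a pose out of reach is approached as far as the arm can. A call with a gripper value outside its range is refused whole. "jaw" is the closure, from 0 (fully open) to 1 (shut), set as the call begins (left out, the last holds). The fingers move at their own pace and stop on an object; "squeeze" is the grip in N (left out, the last holds). Time passes only in rows, so rows that repeat a pose let the fingers close. It gives the time, the measured TCP pose, the force, the opening and the grip force at its end, in the units of the state.
- robot.observe(): the state, without advancing time (a new reading comes with each control period).
- robot.snapshot(name): name is "scene" or "top" or "wrist"; returns the picture (420x560x3 uint8, red, green, blue); there is no depth.
- robot.get_calibration(name): a dict with "fovy" (degrees; the focal length in pixels is half the picture's height over the tangent of half this angle, whatever the lens; pixels are square), "cx", "cy" (the principal point, pixels), "k1" (the pictures are not rectified: a ray, as slopes to the right and down, at radius r is drawn at 1 + k1 r^2 times it, then the intrinsics apply), "extrinsics" (4x4, takes a point from world to camera coordinates); the wrist camera has in their place "T_tool_cam" (4x4, takes a point from camera to tool coordinates, whose origin is the TCP and whose axes are the flange's). Camera axes: x right, y down, z forward; pixel columns grow to the right and rows downward; lengths in mm; the calibration is good to about 2 mm. A picture is of the moment at which its call begins: read the wrist's pose just before it. get_calibration takes no time and is no camera call.
- robot.finish_job(): hands the job in; it is judged then, once.
The state is a dict: "time": time; "joint_positions": joint angles; "joint_velocities": joint speeds; "joint_efforts": joint torques, N m; "eef_pos": TCP position; "ee_rot": TCP orientation; "contact_force": force on the tool from outside, world axes, zero at the start; "wrist_torque": the same for the moment, N m; "grip_width": opening from 0.0 (shut) to 1.0 (fully open); "finger_force": force on a finger pad.
Only numpy, scipy, OpenCV 4.12 (cv2) and the standard library are available. Lean on these libraries where they do the work, as an engineer would, in place of code of your own. Each camera call takes 0.05 s, during which the arm holds its last target. There are 200 camera calls.

## Working session

There is one attempt and no reset: what is moved stays moved. The work goes in short steps, Python scripts to look and compute and a tool call to move; the robot and the scene stay as the last step left them, time stands still between calls to the robot, and variables do not carry over. Pictures are saved under pics/ and viewed, at most 10 in all, crops included, and the job is handed in when it is done.

Besides the shell and the picture viewer there is one more tool, called as name([rows], argument=value, ...), one row to a line, values as JSON. move_arm: Moves the arm, as the interface text tells. Its arguments: {"type":"object","properties":{"motion":{"type":"array","items":{"type":"object","properties":{"x":{"type":"number"},"y":{"type":"number"},"z":{"type":"number"},"wx":{"type":"number"},"wy":{"type":"number"},"wz":{"type":"number"}}}},"jaw":{"type":"number"},"squeeze":{"type":"number"}},"required":["motion"]}

```bash
mkdir -p pics; python3 - <<'E'
from workcell import robot
import cv2,json
print(robot.observe())
for n in ["scene","top","wrist"]:
    im=robot.snapshot(n); cv2.imwrite(f"pics/{n}0.png",im[:,:,::-1]); print(n,robot.get_calibration(n))
E
```

```text
{'time': 0.0, 'joint_positions': array([ 1.18498174e+00,  2.76575172e-01,  1.50608776e+00,  2.13719272e-05,
        1.36068019e+00, -1.21002932e-01]), 'joint_velocities': array([ 0.00020416, -0.0017383 , -0.00028645, -0.00116991,  0.00094864,
        0.00117063]), 'joint_efforts': array([-6.68592547e-04, -4.04573572e+01, -2.37235612e+01,  7.01773446e-02,
        3.42776917e-02, -1.31577831e-04]), 'eef_pos': array([150.28589353, 554.44890553, 204.63411994]), 'ee_rot': array([-4.14697045e-01, -3.11363765e+00,  2.65318719e-03]), 'contact_force': array([-0.56256713,  0.12680875,  0.46266877]), 'wrist_torque': array([-0.02736521, -0.00162735,  0.0050359 ]), 'finger_force': 0.0, 'grip_width': 0.9979471769356264}
scene {'fovy': 53.57935038400825, 'cx': 284.46013585897975, 'cy': 207.65410241463672, 'k1': -0.08761398573981574, 'extrinsics': array([[ 1.92533895e-01,  9.81164623e-01,  1.57060997e-02,
        -8.83412490e+01],
       [ 5.84159041e-01, -1.01739580e-01, -8.05237402e-01,
        -2.26394005e+02],
       [-7.88472520e-01,  1.64210354e-01, -5.92744503e-01,
         1.57470730e+03],
 
[... 322 characters left out ...]
4.36783207e-02, -2.29533246e-01,
         5.41475090e+02],
       [ 2.29530551e-01,  5.14479448e-03, -9.73287859e-01,
         1.42135438e+03],
       [ 0.00000000e+00,  0.00000000e+00,  0.00000000e+00,
         1.00000000e+00]])}
wrist {'fovy': 67.00392944782254, 'cx': 275.2045261530564, 'cy': 203.69855548834406, 'k1': -0.059468231379197156, 'T_tool_cam': array([[ 4.55889709e-04, -9.73531977e-01, -2.28550394e-01,
         6.69666608e+01],
       [ 9.99999896e-01,  4.44551612e-04,  1.01091283e-04,
         1.43188511e+00],
       [ 3.18684925e-06, -2.28550416e-01,  9.73532078e-01,
        -1.79453184e+02],
       [ 0.00000000e+00,  0.00000000e+00,  0.00000000e+00,
         1.00000000e+00]])}
```

View pics/top0.png

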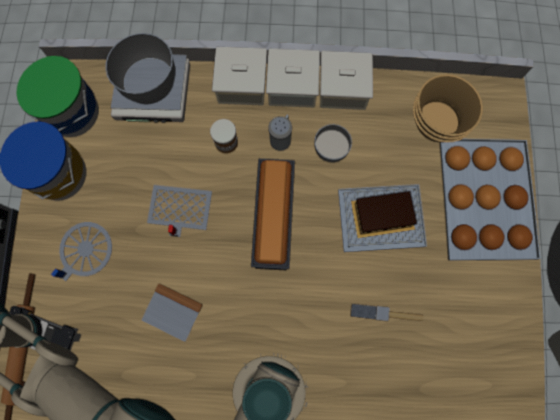

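View pics/scene0.png

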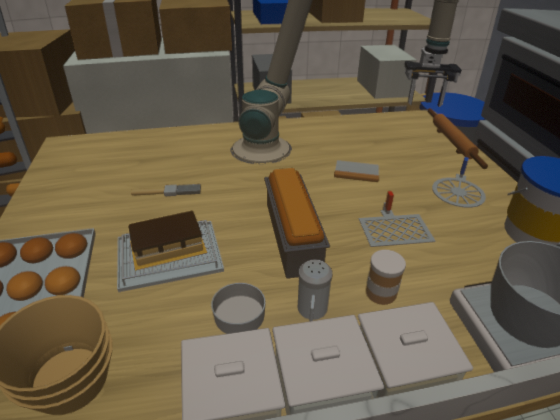

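The top view shows the rectangular stencil around (180,208) with its red grip at (172,230). The loaf is at (273,213) and the cake on its rack at (386,213). I'll enlarge the stencil and the cake to get their corners.

```bash
cat > h.py <<'E'
import numpy as np, cv2
from scipy.spatial.transform import Rotation as R
from workcell import robot
def cal(n, state=None):
    c=robot.get_calibration(n); f=210/np.tan(np.radians(c["fovy"]/2))
    K=np.array([[f,0,c["cx"]],[0,f,c["cy"]],[0,0,1]]); D=np.array([c["k1"],0,0,0,0.])
    if n=="wrist":
        s=state or robot.observe(); T=np.eye(4); T[:3,:3]=R.from_rotvec(s["ee_rot"]).as_matrix(); T[:3,3]=s["eef_pos"]
        E=np.linalg.inv(T@c["T_tool_cam"])
    else: E=c["extrinsics"]
    return K,D,E
def toplane(C,px,z):
    K,D,E=C; u=cv2.undistortPoints(np.float64(px).reshape(-1,1,2),K,D).reshape(-1,2)
    d=np.c_[u,np.ones(len(u))]@E[:3,:3]; o=-E[:3,:3].T@E[:3,3]
    return o+d*((np.reshape(z,(-1,1))-o[2])/d[:,2:])
def proj(C,P):
    K,D,E=C; return cv2.projectPoints(np.float64(P).reshape(-1,1,3),cv2.Rodrigues(E[:3,:3])[0],E[:3,3],K,D)[0].reshape(-1,2)
E
python3 - <<'E'
import cv2,numpy as np
im=cv2.imread("pics/top0.png")
a=im[175:250,140:220];b=im[175:260,333:433]
f=lambda c,s:cv2.resize(c,None,fx=s,fy=s,interpolation=cv2.INTER_CUBIC)
a=f(a,4.5);b=f(b,4.3);H=max(a.shape[0],b.shape[0])
p=lambda c:cv2.copyMakeBorder(c,0,H-c.shape[0],0,0,0)
o=np.hstack([p(a),p(b)]);print(o.shape,a.shape);cv2.imwrite("pics/c1.png",o)
E
```

```text
(366, 790, 3) (338, 360, 3)
```

View pics/c1.png

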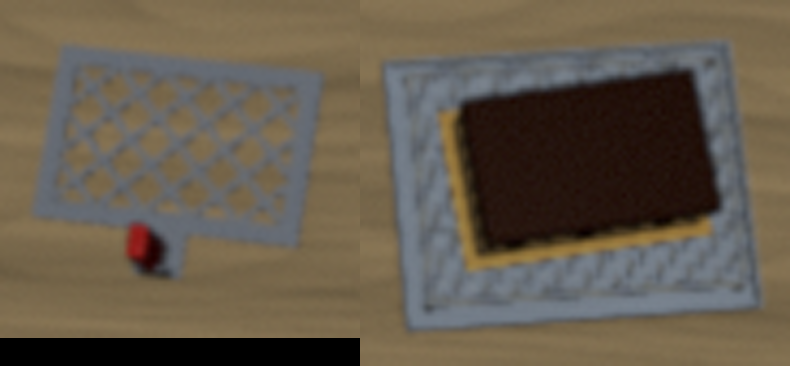

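View pics/wrist0.png

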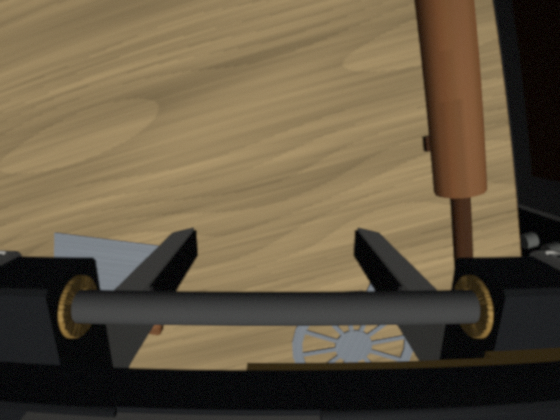

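The crop shows the stencil's corners at (62,45), (322,74), (297,245) and (35,214). The glaze corners are at (460,102), (692,70), (720,212) and (486,246). The wrist view shows only the scraper, the rolling pin and the round stencil.

```bash
cat > m.py <<'E'
from h import *
C=cal("top")
s=(np.array([[62,45],[322,74],[297,245],[35,214]])+.5)/4.5-.5+[140,175]
c=(np.array([[460,102],[692,70],[720,212],[486,246]])+.5-[360,0])/4.3-.5+[333,175]
def rect(P):
    print(P.round(1).tolist(),"mean",P.mean(0).round(1)); 
    e=[P[1]-P[0],P[2]-P[1],P[2]-P[3],P[3]-P[0]]
    print("len",[round(float(np.linalg.norm(v)),1) for v in e],"ang",[round(float(np.degrees(np.arctan2(v[1],v[0]))),1) for v in e])
print("stencil");rect(toplane(C,s,3)); print("cake");rect(toplane(C,c,93))
print("loaf");rect(toplane(C,[[261,160],[294,159],[289,268],[252,267]],100))
im=cv2.imread("pics/top0.png")
g=(np.array([[145,245]])+.5)/4.5-.5+[140,175]
print("grip",toplane(C,g,50))
E
python3 m.py
```

```text
stencil
[[614.5, 400.8, 3.0], [601.2, 212.8, 3.0], [478.1, 220.7, 3.0], [491.4, 407.1, 3.0]] mean [546.3 310.4   3. ]
len [188.5, 123.3, 186.8, 123.3] ang [-94.0, 176.3, -94.1, 177.1]
cake
[[574.3, -233.2, 93.0], [605.0, -396.4, 93.0], [504.4, -414.6, 93.0], [473.8, -252.1, 93.0]] mean [ 539.4 -324.1   93. ]
len [166.1, 102.2, 165.3, 102.3] ang [-79.4, -169.8, -79.3, -169.3]
loaf
[[678.7, 54.7, 100.0], [686.3, -44.3, 100.0], [358.1, -42.9, 100.0], [356.2, 62.9, 100.0]] mean [519.8   7.6 100. ]
len [99.4, 328.2, 105.9, 322.6] ang [-85.6, 179.8, -89.0, 178.5]
grip [[464.64653164 315.87389162  50.        ]]
```

```bash
cat >> h.py <<'E'
def shift(target, yaw):
    """tool-frame shift and turn (deg) to put TCP at target, pointing down, tool y at world yaw (deg)"""
    s=robot.observe(); A=R.from_rotvec(s["ee_rot"]); y=np.radians(yaw)
    Y=np.array([np.cos(y),np.sin(y),0]); Z=np.array([0,0,-1.]); G=R.from_matrix(np.c_[np.cross(Y,Z),Y,Z])
    d=A.inv().apply(np.array(target)-s["eef_pos"]); w=np.degrees((A.inv()*G).as_rotvec())
    print("t",round(s["time"],2),"pos",s["eef_pos"].round(1),"tooly",A.apply([0,1,0]).round(3),"\n shift",d.round(1),"turn",w.round(2))
E
python3 -c "
from h import *
shift([463.5,316,150],86.2)"
```

```text
t 0.15 pos [150.3 554.6 204.8] tooly [ 0.262  0.965 -0.001] 
 shift [-364.7 -148.2   55. ] turn [ -0.08  -0.02 -11.37]
```

move_arm([
  {"x": -40,"y": -16,"z": 0,"wz": -2},
  {"x": -80,"y": -32,"z": 0,"wz": -4},
  {"x": -120,"y": -48,"z": 0,"wz": -6},
  {"x": -160,"y": -64,"z": 0,"wz": -8},
  {"x": -195,"y": -79,"z": 0,"wz": -10},
  {"x": -230,"y": -93,"z": 5,"wz": -11.4},
  {"x": -265,"y": -107,"z": 15,"wz": -11.4},
  {"x": -300,"y": -121,"z": 25,"wz": -11.4},
], jaw=0.3)

```text
validation failed for argument at $.mo...
```

```bash
python3 -c "
from h import *
shift([463.5,316,150],86.2)"
```

```text
t 0.15 pos [150.3 554.6 204.8] tooly [ 0.262  0.965 -0.001] 
 shift [-364.7 -148.2   55. ] turn [ -0.08  -0.02 -11.37]
```

move_arm([
  {"x": -40,"y": -16,"z": 0,"wx": 0,"wy": 0,"wz": -2},
  {"x": -80,"y": -32,"z": 0,"wx": 0,"wy": 0,"wz": -4},
  {"x": -120,"y": -48,"z": 0,"wx": 0,"wy": 0,"wz": -6},
  {"x": -160,"y": -64,"z": 0,"wx": 0,"wy": 0,"wz": -8},
], jaw=0.3)

```text
time: 0.48
eef_pos: [284.4, 453.6, 205.2]
ee_rot: [-0.192, -3.136, 0.0]
contact_force: [0.7, 0.0, -0.1]
grip_width: 0.754
finger_force: 0.0
```

```bash
python3 -c "
from h import *
shift([463.5,316,150],86.2)"
```

```text
t 0.48 pos [284.4 453.6 205.2] tooly [ 0.122  0.993 -0.   ] 
 shift [-194.5 -114.7   55.2] turn [-0.02 -0.01 -3.19]
```

move_arm([
  {"x": -35,"y": -21,"z": 10,"wx": 0,"wy": 0,"wz": -1},
  {"x": -70,"y": -42,"z": 20,"wx": 0,"wy": 0,"wz": -2},
  {"x": -105,"y": -63,"z": 30,"wx": 0,"wy": 0,"wz": -3},
  {"x": -140,"y": -84,"z": 40,"wx": 0,"wy": 0,"wz": -3},
  {"x": -170,"y": -102,"z": 50,"wx": 0,"wy": 0,"wz": -3},
  {"x": -190,"y": -113,"z": 55,"wx": 0,"wy": 0,"wz": -3},
  {"x": -190,"y": -113,"z": 55,"wx": 0,"wy": 0,"wz": -3},
  {"x": -190,"y": -113,"z": 55,"wx": 0,"wy": 0,"wz": -3},
])

```text
time: 1.15
eef_pos: [458.3, 318.1, 149.7]
ee_rot: [-0.119, -3.137, 0.0]
contact_force: [-0.9, 1.2, -0.0]
grip_width: 0.7
finger_force: 0.0
```

```bash
python3 -c "
from h import *
shift([463.5,316,150],86.2)
s=robot.observe();im=robot.snapshot('wrist')[:,:,::-1];cv2.imwrite('pics/w1.png',im)
np.save('w1.npy',np.r_[s['eef_pos'],s['ee_rot']])"
```

```text
t 1.15 pos [458.3 318.1 149.7] tooly [ 0.076  0.997 -0.   ] 
 shift [-5.4 -1.7 -0.3] turn [-0.02 -0.11 -0.53]
```

View pics/w1.png

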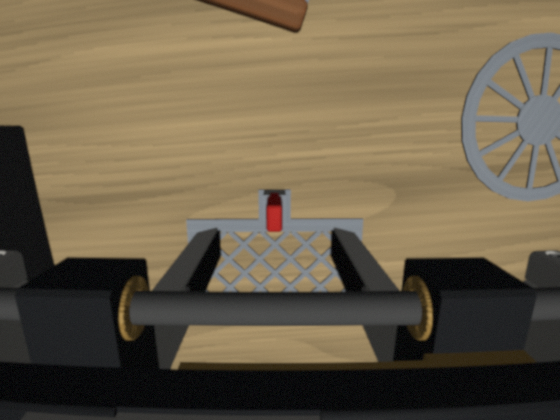

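The wrist view shows the grip centred between the fingers at column 274. The near edge of the sheet runs from (186,219) to (363,220).

```bash
python3 - <<'E'
from h import *
v=np.load('w1.npy');C=cal("wrist",dict(eef_pos=v[:3],ee_rot=v[3:]))
P=toplane(C,[[186.5,219],[363,219.5]],3);print(P.round(1));d=P[0]-P[1]
a=np.degrees(np.arctan2(d[1],d[0]));print(np.linalg.norm(d),a, P.mean(0))
x=np.array([np.sin(np.radians(a)),-np.cos(np.radians(a)),0]);x=x if x[0]>0 else -x
m=P.mean(0)+63*x;print("mid",m,"grip",m-83*x)
im=cv2.imread('pics/w1.png').astype(int);r=(im[:,:,2]>110)&(im[:,:,1]<50)&(im[:,:,0]<50)
r[:150]=0;r[:,:240]=0;r[:,310:]=0;r[240:]=0
yy,xx=np.nonzero(r);print(xx.min(),xx.max(),yy.min(),yy.max())
for g in (m-83*x,[463.5,316,0]):
    y=np.array([-x[1],x[0],0]);g=np.array(g);g[2]=0
    print(proj(C,[g+i*12*x+j*7*y+[0,0,h] for h in(16,74) for i in(-1,1) for j in(-1,1)]).round(0).tolist())
E
```

```text
[[477.7 222.8   3. ]
 [492.4 411.7   3. ]]
189.46611184893194 -94.4682535439213 [485.03712553 317.21463309   3.        ]
mid [547.84564669 312.30651026   3.        ] grip [465.09791247 318.77276732   3.        ]
267 280 206 230
[[268.0, 192.0], [282.0, 192.0], [268.0, 215.0], [282.0, 215.0], [266.0, 206.0], [283.0, 206.0], [266.0, 233.0], [283.0, 233.0]]
[[265.0, 191.0], [279.0, 191.0], [265.0, 214.0], [279.0, 214.0], [263.0, 204.0], [280.0, 204.0], [263.0, 232.0], [280.0, 232.0]]
```

move_arm([
  {"x": -6.5,"y": 0,"z": 30,"wx": 0,"wy": 0,"wz": 0},
  {"x": -6.5,"y": 0,"z": 60,"wx": 0,"wy": 0,"wz": 0},
  {"x": -6.5,"y": 0,"z": 85,"wx": 0,"wy": 0,"wz": 0},
  {"x": -6.5,"y": 0,"z": 105,"wx": 0,"wy": 0,"wz": 0},
  {"x": -6.5,"y": 0,"z": 115,"wx": 0,"wy": 0,"wz": 0},
  {"x": -6.5,"y": 0,"z": 120,"wx": 0,"wy": 0,"wz": 0},
  {"x": -6.5,"y": 0,"z": 120,"wx": 0,"wy": 0,"wz": 0},
])

```text
time: 1.78
eef_pos: [463.6, 319.2, 30.2]
ee_rot: [-0.112, -3.139, 0.0]
contact_force: [-0.6, 0.0, -0.1]
grip_width: 0.7
finger_force: 0.0
```

```bash
python3 -c "
from h import *
shift([464.7,318,29],85.7)"
```

```text
t 1.78 pos [463.6 319.2  30.2] tooly [ 0.071  0.997 -0.   ] 
 shift [-1.2 -1.1  1.2] turn [-0.01 -0.05  0.21]
```

move_arm([
  {"x": -1,"y": -1,"z": 1,"wx": 0,"wy": 0,"wz": 0},
  {"x": -1,"y": -1,"z": 1,"wx": 0,"wy": 0,"wz": 0},
  {"x": -1,"y": -1,"z": 1,"wx": 0,"wy": 0,"wz": 0},
  {"x": -1,"y": -1,"z": 1,"wx": 0,"wy": 0,"wz": 0},
  {"x": -1,"y": -1,"z": 1,"wx": 0,"wy": 0,"wz": 0},
  {"x": -1,"y": -1,"z": 1,"wx": 0,"wy": 0,"wz": 0},
  {"x": -1,"y": -1,"z": 1,"wx": 0,"wy": 0,"wz": 0},
  {"x": -1,"y": -1,"z": 1,"wx": 0,"wy": 0,"wz": 0},
], jaw=1, squeeze=45)

```text
time: 2.45
eef_pos: [465.5, 317.3, 29.6]
ee_rot: [0.115, 3.139, 0.0]
contact_force: [-0.1, 0.3, 0.5]
grip_width: 0.168
finger_force: 0.1
```

```bash
python3 -c "
from h import *
shift([464.7,318,209],85.7);s=robot.observe();print(s['grip_width'],s['finger_force'],s['contact_force'])"
```

```text
t 2.45 pos [465.5 317.3  29.6] tooly [0.073 0.997 0.   ] 
 shift [   0.9    0.6 -179.4] turn [0.01 0.01 0.12]
0.1681186539923022 0.11493204860016704 [-0.10663055  0.28389193  0.46578107]
```

Still closing: the opening is 15.8 mm against the 14 mm grip. I'll wait a little, then lift gently.

move_arm([
  {"x": 0,"y": 0,"z": 0,"wx": 0,"wy": 0,"wz": 0},
  {"x": 0,"y": 0,"z": 0,"wx": 0,"wy": 0,"wz": 0},
  {"x": 0,"y": 0,"z": 0,"wx": 0,"wy": 0,"wz": 0},
  {"x": 0,"y": 0,"z": 0,"wx": 0,"wy": 0,"wz": 0},
  {"x": 0,"y": 0,"z": 0,"wx": 0,"wy": 0,"wz": 0},
  {"x": 0,"y": 0,"z": 0,"wx": 0,"wy": 0,"wz": 0},
])

```text
time: 2.95
eef_pos: [465.5, 317.3, 29.5]
ee_rot: [0.114, 3.139, -0.0]
contact_force: [-0.3, -1.4, 1.8]
grip_width: 0.148
finger_force: 45.0
```

move_arm([
  {"x": 0,"y": 0,"z": -4,"wx": 0,"wy": 0,"wz": 0},
  {"x": 0,"y": 0,"z": -12,"wx": 0,"wy": 0,"wz": 0},
  {"x": 0,"y": 0,"z": -24,"wx": 0,"wy": 0,"wz": 0},
  {"x": 0,"y": 0,"z": -38,"wx": 0,"wy": 0,"wz": 0},
  {"x": 0,"y": 0,"z": -52,"wx": 0,"wy": 0,"wz": 0},
  {"x": 0,"y": 0,"z": -66,"wx": 0,"wy": 0,"wz": 0},
  {"x": 0,"y": 0,"z": -80,"wx": 0,"wy": 0,"wz": 0},
  {"x": 0,"y": 0,"z": -90,"wx": 0,"wy": 0,"wz": 0},
])

```text
time: 3.62
eef_pos: [465.9, 317.8, 121.3]
ee_rot: [0.114, 3.138, 0.002]
contact_force: [1.0, 0.2, -1.5]
grip_width: 0.147
finger_force: 45.0
```

move_arm([
  {"x": 0,"y": 0,"z": -14,"wx": 0,"wy": 0,"wz": 0},
  {"x": 0,"y": 0,"z": -28,"wx": 0,"wy": 0,"wz": 0},
  {"x": 0,"y": 0,"z": -42,"wx": 0,"wy": 0,"wz": 0},
  {"x": 0,"y": 0,"z": -56,"wx": 0,"wy": 0,"wz": 0},
  {"x": 0,"y": 0,"z": -70,"wx": 0,"wy": 0,"wz": 0},
  {"x": 0,"y": 0,"z": -82,"wx": 0,"wy": 0,"wz": 0},
  {"x": 0,"y": 0,"z": -90,"wx": 0,"wy": 0,"wz": 0},
  {"x": 0,"y": 0,"z": -90,"wx": 0,"wy": 0,"wz": 0},
])

```text
time: 4.28
eef_pos: [466.3, 317.9, 211.5]
ee_rot: [0.114, 3.136, 0.003]
contact_force: [0.1, -0.0, -2.0]
grip_width: 0.145
finger_force: 45.0
```

```bash
python3 -c "
from h import *
shift([457.8,-339.2,209],100.5)
s=robot.observe();print(s['grip_width'],s['finger_force'],s['contact_force'])
w=robot.snapshot('wrist')[:,:,::-1];np.save('w2.npy',np.r_[s['eef_pos'],s['ee_rot']]);cv2.imwrite('pics/w2.png',w)
c=robot.snapshot('scene')[:,:,::-1];cv2.imwrite('pics/s2.png',c)
c=cv2.resize(c[90:300,240:500],None,fx=1.5,fy=1.5);o=np.zeros((420,390,3),np.uint8);o[:315]=c
cv2.imwrite('pics/v2.png',np.hstack([w[:,80:480],o]))"
```

```text
t 4.28 pos [466.3 317.9 211.5] tooly [0.073 0.997 0.002] 
 shift [ -39.3 -656.     1.3] turn [  0.1    0.19 -14.67]
0.14457778533244262 44.99748229980469 [ 0.05004847 -0.0288102  -1.96492796]
```

View pics/v2.png

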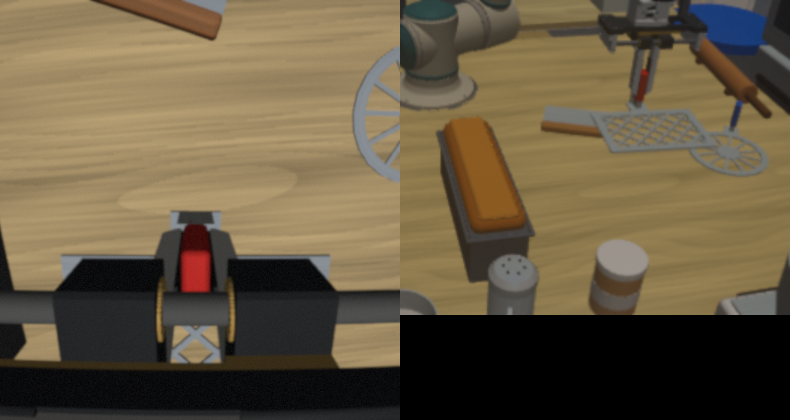

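The stencil is held (45 N) and looks close to level, with its near edge horizontal at row 256 in the wrist view. I'll carry it over the loaf now.

move_arm([
  {"x": 0,"y": -6,"z": 0,"wx": 0,"wy": 0,"wz": 0},
  {"x": -1,"y": -18,"z": 0,"wx": 0,"wy": 0,"wz": 0},
  {"x": -2,"y": -36,"z": 0,"wx": 0,"wy": 0,"wz": 0},
  {"x": -3,"y": -56,"z": 0,"wx": 0,"wy": 0,"wz": 0},
  {"x": -4,"y": -76,"z": 0,"wx": 0,"wy": 0,"wz": 0},
  {"x": -5,"y": -96,"z": 0,"wx": 0,"wy": 0,"wz": 0},
  {"x": -6,"y": -116,"z": 0,"wx": 0,"wy": 0,"wz": 0},
  {"x": -7,"y": -136,"z": 0,"wx": 0,"wy": 0,"wz": 0},
])

```text
time: 5.05
eef_pos: [461.6, 179.1, 208.8]
ee_rot: [-0.115, -3.138, 0.002]
contact_force: [0.1, -0.2, -0.6]
grip_width: 0.148
finger_force: 45.0
```

move_arm([
  {"x": -1,"y": -20,"z": 0,"wx": 0,"wy": 0,"wz": 0},
  {"x": -2,"y": -40,"z": 0,"wx": 0,"wy": 0,"wz": 0},
  {"x": -3,"y": -60,"z": 0,"wx": 0,"wy": 0,"wz": 0},
  {"x": -4,"y": -80,"z": 0,"wx": 0,"wy": 0,"wz": 0},
  {"x": -5,"y": -100,"z": 0,"wx": 0,"wy": 0,"wz": 0},
  {"x": -6,"y": -120,"z": 0,"wx": 0,"wy": 0,"wz": 0},
  {"x": -7,"y": -140,"z": 0,"wx": 0,"wy": 0,"wz": 0},
  {"x": -8,"y": -160,"z": 0,"wx": 0,"wy": 0,"wz": 0},
])

```text
time: 5.72
eef_pos: [457.6, 19.3, 208.8]
ee_rot: [-0.115, -3.138, 0.001]
contact_force: [0.4, -0.4, -1.3]
grip_width: 0.146
finger_force: 45.0
```

move_arm([
  {"x": -1,"y": -20,"z": 0,"wx": 0,"wy": 0,"wz": 0},
  {"x": -2,"y": -40,"z": 0,"wx": 0,"wy": 0,"wz": 0},
  {"x": -3,"y": -60,"z": 0,"wx": 0,"wy": 0,"wz": 0},
  {"x": -4,"y": -80,"z": 0,"wx": 0,"wy": 0,"wz": 0},
  {"x": -5,"y": -100,"z": 0,"wx": 0,"wy": 0,"wz": 0},
  {"x": -6,"y": -120,"z": 0,"wx": 0,"wy": 0,"wz": 0},
  {"x": -7,"y": -140,"z": 0,"wx": 0,"wy": 0,"wz": 0},
  {"x": -8,"y": -160,"z": 0,"wx": 0,"wy": 0,"wz": 0},
])

```text
time: 6.38
eef_pos: [453.7, -140.6, 208.8]
ee_rot: [-0.115, -3.138, -0.0]
contact_force: [1.0, -0.1, -1.6]
grip_width: 0.146
finger_force: 45.0
```

```bash
python3 -c "
from h import *
shift([457.8,-339.2,209],100.5)
s=robot.observe();print(s['grip_width'],s['finger_force'],s['contact_force'],s['joint_positions'])"
```

```text
t 6.38 pos [ 453.7 -140.6  208.8] tooly [0.073 0.997 0.   ] 
 shift [ -18.7 -197.8   -0.3] turn [  0.02  -0.1  -14.7 ]
0.14583260021716835 44.99805450439453 [ 0.9810963  -0.08904432 -1.56813173] [-4.46581354e-01  1.23324449e-01  1.69723801e+00 -5.99491999e-04
  1.32272199e+00 -1.94385446e+00]
```

move_arm([
  {"x": -2,"y": -20,"z": 0,"wx": 0,"wy": 0,"wz": -1},
  {"x": -4,"y": -40,"z": 0,"wx": 0,"wy": 0,"wz": -3},
  {"x": -6,"y": -60,"z": 0,"wx": 0,"wy": 0,"wz": -5},
  {"x": -8,"y": -80,"z": 0,"wx": 0,"wy": 0,"wz": -7},
  {"x": -10,"y": -100,"z": 0,"wx": 0,"wy": 0,"wz": -9},
  {"x": -12,"y": -120,"z": 0,"wx": 0,"wy": 0,"wz": -11},
  {"x": -14,"y": -140,"z": 0,"wx": 0,"wy": 0,"wz": -13},
  {"x": -16,"y": -158,"z": 0,"wx": 0,"wy": 0,"wz": -14.7},
])

```text
time: 7.05
eef_pos: [458.1, -299.4, 208.7]
ee_rot: [0.289, -3.126, -0.001]
contact_force: [0.5, 0.4, -0.7]
grip_width: 0.149
finger_force: 45.0
```

```bash
python3 -c "
from h import *
shift([457.8,-339.2,209],100.5)"
```

```text
t 7.05 pos [ 458.1 -299.4  208.7] tooly [-0.183  0.983  0.001] 
 shift [  7.6 -39.1  -0.4] turn [ 0.04 -0.1   0.07]
```

move_arm([
  {"x": 1.5,"y": -12,"z": 0,"wx": 0,"wy": 0,"wz": 0},
  {"x": 3.5,"y": -22,"z": 0,"wx": 0,"wy": 0,"wz": 0},
  {"x": 5.5,"y": -30,"z": 0,"wx": 0,"wy": 0,"wz": 0},
  {"x": 7,"y": -36,"z": 0,"wx": 0,"wy": 0,"wz": 0},
  {"x": 7.5,"y": -38,"z": 0,"wx": 0,"wy": 0,"wz": 0},
  {"x": 7.5,"y": -38,"z": 0,"wx": 0,"wy": 0,"wz": 0},
  {"x": 7.5,"y": -38,"z": 0,"wx": 0,"wy": 0,"wz": 0},
  {"x": 7.5,"y": -38,"z": 0,"wx": 0,"wy": 0,"wz": 0},
])

```text
time: 7.72
eef_pos: [459.3, -335.9, 209.5]
ee_rot: [-0.289, 3.128, 0.001]
contact_force: [-0.1, 0.3, -1.2]
grip_width: 0.149
finger_force: 45.0
```

```bash
python3 -c "
from h import *
shift([457.8,-339.2,150],100.5)
s=robot.observe();np.save('w3.npy',np.r_[s['eef_pos'],s['ee_rot']])
I={n:robot.snapshot(n)[:,:,::-1] for n in('wrist','scene','top')}
for n in I: cv2.imwrite(f'pics/{n}3.png',I[n])
f=lambda c,s:cv2.resize(c,None,fx=s,fy=s,interpolation=cv2.INTER_CUBIC)
a=f(I['scene'][140:290,105:235],3);b=f(I['top'][160:260,330:430],3.9);w=f(I['wrist'][230:270],1)
print(a.shape,b.shape)
o=np.zeros((450,390+390,3),np.uint8);o[:450,:390]=a;o[:390,390:]=b
cv2.imwrite('pics/v3.png',o)"
```

```text
t 7.72 pos [ 459.3 -335.9  209.5] tooly [-0.183  0.983  0.   ] 
 shift [ 2.1 -3.  59.5] turn [0.02 0.01 0.07]
(450, 390, 3) (390, 390, 3)
```

View pics/v3.png

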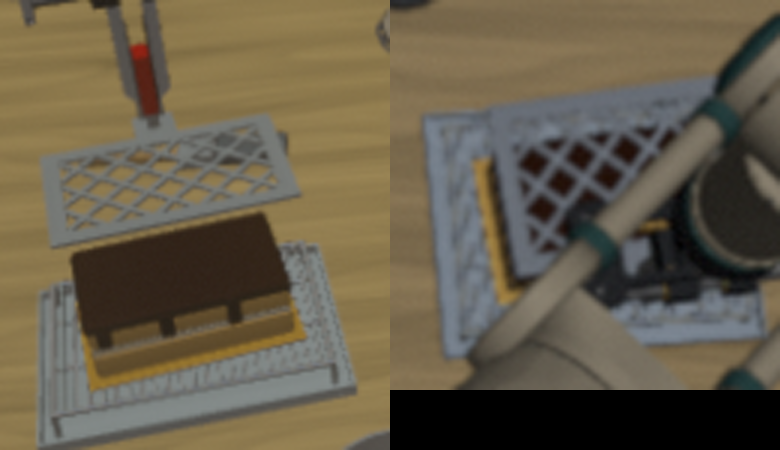

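View pics/wrist3.png

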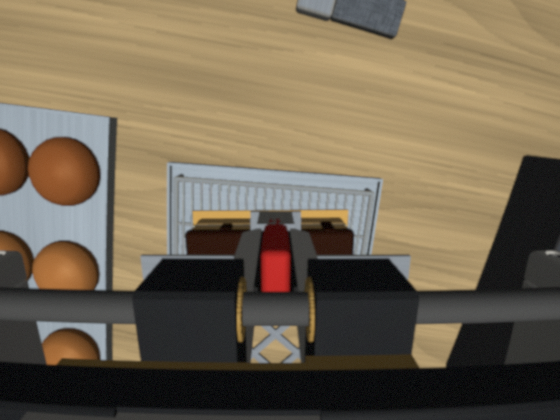

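The scene crop gives stencil corners (41,158), (270,116), (301,196) and (51,247), and glaze corners (72,256), (264,212), (292,292) and (83,333). In the top crop I have the left corners (488,112) and (518,277). The wrist view gives the near corners at (142,255) and (410,255). I'll fit both poses jointly.

```bash
cat > fit.py <<'E'
from h import *
from scipy.optimize import least_squares
def up(p,s,o,off=(0,0)): return (np.array(p,float)-off+.5)/s-.5+o
v=np.load('w3.npy');W=cal("wrist",dict(eef_pos=v[:3],ee_rot=v[3:]));S=cal("scene");T=cal("top")
cor=lambda a,b,z:np.array([[-a,-b,z],[-a,b,z],[a,b,z],[a,-b,z]],float)
ss=up([[41,158],[270,116],[301,196],[51,247]],3,[105,140]); cs=up([[72,256],[264,212],[292,292],[83,333]],3,[105,140])
st=up([[488,112],[518,277]],3.9,[330,160],(390,0)); ct=up(np.array([[460,102],[692,70],[720,212],[486,246]]),4.3,[333,175],(360,0))
Q=cor(63,95,3);CK=cor(53,85,0)
def pose(p,X): return R.from_euler('ZYX',p[3:]).apply(X)+p[:3]
def rs(p,use="stw"):
    P=pose(p,Q);r=[]
    if 's' in use:r.append(proj(S,P)-ss)
    if 't' in use:r.append(proj(T,P[[2,1]])-st)
    if 'w' in use:r.append((proj(W,P[[0,1]])-[[142,255],[410,255]])/2)
    return np.vstack(r).ravel()
def rc(p,use="st"):
    P=pose(np.r_[p[:3],p[3],0,0],CK);r=[]
    if 's' in use:r.append(proj(S,P)-cs)
    if 't' in use:r.append(proj(T,P[[2,3,0,1]])-ct)
    return np.vstack(r).ravel()
np.set_printoptions(suppress=True,precision=2)
for u in("stw","sw","st"):
    f=least_squares(rs,[540,-324,180,.18,0,0],args=(u,),x_scale=[1,1,1,.01,.01,.01]);print("sten",u,f.x[:3],np.degrees(f.x[3:]),"rms",np.sqrt(np.mean(f.fun**2)));print(f.fun)
for u in("st","s","t"):
    f=least_squares(rc,[540,-324,93,.18],args=(u,),x_scale=[1,1,1,.01]);print("cake",u,f.x[:3],np.degrees(f.x[3]),"rms",np.sqrt(np.mean(f.fun**2)))
A=R.from_rotvec(v[3:]);print("kinematic mid (x ahead -tool x):",v[:3]+83*A.apply([-1,0,0])-[0,0,29.5])
E
python3 fit.py
```

```text
sten stw [ 540.28 -320.19  176.47] [10.33  0.64  0.04] rms 0.7864133714113625
[ 0.52 -0.47  0.29 -0.94  0.87 -0.16  0.82  0.2  -0.68 -1.63 -0.64 -0.34
 -0.9  -0.8  -1.34 -0.22]
sten sw [ 541.22 -319.94  176.88] [10.06 -0.04  0.02] rms 0.6454492968842611
[ 0.71 -0.29  0.56 -0.58  0.86 -0.21  0.62 -0.07 -0.52 -0.56 -1.29  0.59]
sten st [ 538.11 -322.25  174.12] [10.25 -0.08 -0.29] rms 0.3040946774845493
[ 0.05 -0.05 -0.32 -0.08  0.01  0.15  0.06  0.02 -0.05 -0.69 -0.16  0.68]
cake st [ 541.88 -326.95   82.32] 10.3699471656371 rms 0.6639903204183613
cake s [ 538.96 -327.83   80.24] 10.084918059567032 rms 0.7509906903585467
cake t [ 549.18 -332.61   51.91] 10.579089003206498 rms 0.12676729663858038
kinematic mid (x ahead -tool x): [ 540.89 -320.63  180.02]
```

```bash
cat >> fit.py <<'E'
print("--- fixed z, free scale (level)")
for u in("st","s","t"):
  for z in (90,93):
    def r2(p):
        P=R.from_euler('z',p[2]).apply(CK*p[3])+[p[0],p[1],z];r=[]
        if 's' in u:r.append(proj(S,P)-cs)
        if 't' in u:r.append(proj(T,P[[2,3,0,1]])-ct)
        return np.vstack(r).ravel()
    f=least_squares(r2,[540,-324,.18,1],x_scale=[1,1,.01,.01]);print("cake",u,z,f.x[:2],np.degrees(f.x[2]),f.x[3],"rms",np.sqrt(np.mean(f.fun**2)))
for u in("stw","st","s"):
    def r3(p):
        P=R.from_euler('z',p[2]).apply(Q*[p[3],p[3],1])+[p[0],p[1],180];r=[]
        if 's' in u:r.append(proj(S,P)-ss)
        if 't' in u:r.append(proj(T,P[[2,1]])-st)
        if 'w' in u:r.append((proj(W,P[[0,1]])-[[142,255],[410,255]])/2)
        return np.vstack(r).ravel()
    f=least_squares(r3,[540,-324,.18,1],x_scale=[1,1,.01,.01]);print("sten",u,f.x[:2],np.degrees(f.x[2]),f.x[3],"rms",np.sqrt(np.mean(f.fun**2)))
E
python3 fit.py | sed -n '/---/,$p'
```

```text
--- fixed z, free scale (level)
cake st 90 [ 544.34 -325.93] 10.410672679063714 0.9852224757885036 rms 1.270297825643471
cake st 93 [ 545.26 -325.52] 10.431489120900952 0.9837344477090334 rms 1.678289792364859
cake s 90 [ 551.33 -325.9 ] 10.084918003835112 0.9854744331758453 rms 0.7509906903585388
cake s 93 [ 555.13 -325.31] 10.084918008666296 0.981011812203404 rms 0.7509906903585473
cake t 90 [ 540.1  -324.68] 10.579088975021282 0.9738359472173373 rms 0.12676729663858669
cake t 93 [ 539.38 -324.06] 10.579088994237935 0.971775506327349 rms 0.12676729663858036
sten stw [ 540.13 -320.02] 10.416156056868772 0.9944477321353853 rms 1.0693154234853945
sten st [ 542.04 -321.23] 11.06234569533227 0.9956912951640408 rms 0.9944413770534987
sten s [ 546.76 -320.86] 9.988562259923539 0.9909270768398432 rms 0.13751710200918318
```

```bash
cat > f2.py <<'E'
exec(open('fit.py').read().split("np.set_printoptions")[0])
np.set_printoptions(suppress=True,precision=1)
P=toplane(T,up([[385,62],[730,42],[760,306],[408,330]],4.3,[333,175],(360,0)),12);print("tray top",P.mean(0),[np.linalg.norm(P[i]-P[i-1]) for i in range(4)])
P=toplane(S,up([[38,290],[318,243],[356,388],[38,447]],3,[105,140]),12);print("tray scene",P,P.mean(0),[np.linalg.norm(P[i]-P[i-1]) for i in range(4)])
P=toplane(W,[[168.5,163.5],[381,180]],12);d=P[0]-P[1];d/=np.linalg.norm(d);n=np.array([-d[1],d[0],0]);n*=np.sign(n[0]);print("tray wrist",P,np.linalg.norm(P[0]-P[1]),P.mean(0)+100*n)
yaw=np.radians(10.4);x=np.array([np.cos(yaw),np.sin(yaw),0]);y=np.array([-x[1],x[0],0])
o=np.array([540,-323,93.])
for z in(85,89,93):
  print("scene corners in cake frame rel (540,-323), z",z,[((p-o)@x,(p-o)@y) for p in toplane(S,cs,z)])
  print("top   ",[((p-o)@x,(p-o)@y) for p in toplane(T,ct,z)])
print("scene stencil rel kin mid z183",[((p-[540.9,-320.6,0])@x,(p-[540.9,-320.6,0])@y) for p in toplane(S,ss,183)])
print("top stencil",[((p-[540.9,-320.6,0])@x,(p-[540.9,-320.6,0])@y) for p in toplane(T,st,183)])
E
python3 f2.py
```

```text
tray top [ 538.5 -327.6   12. ] [np.float64(198.40809160888367), np.float64(258.85307972888387), np.float64(198.26810981339705), np.float64(257.10764878553783)]
tray scene [[ 457.7 -469.6   12. ]
 [ 431.4 -211.1   12. ]
 [ 633.7 -190.4   12. ]
 [ 657.7 -446.2   12. ]] [ 545.1 -329.3   12. ] [np.float64(201.4271621684701), np.float64(259.8531483079386), np.float64(203.36280984214002), np.float64(256.93571350453436)]
tray wrist [[ 455.8 -464.2   12. ]
 [ 428.5 -209.6   12. ]] 256.00218852587443 [ 541.6 -326.2   12. ]
scene corners in cake frame rel (540,-323), z 85 [(np.float64(-48.75526607667129), np.float64(-88.62800397634592)), (np.float64(-53.940520945802966), np.float64(79.24738976107083)), (np.float64(63.185658414125285), np.float64(78.8071096876221)), (np.float64(55.22729760993538), np.float64(-88.6619326902868))]
top    [(np.float64(51.829556129228315), np.float64(80.64661955333266)), (np.float64(52.506223591876235), np.float64(-86.42038416775769)), (np.float64(-50.24195773047829), np.float64(-86.07700670968984)), (np.float64(-51.01401600950826), np.float64(80.17389400804166))]
[... 885 characters left out ...]
op    [(np.float64(49.96828165961347), np.float64(82.15898742323623)), (np.float64(50.64114469157409), np.float64(-83.96871468976698)), (np.float64(-51.529355043186854), np.float64(-83.6272678044116)), (np.float64(-52.297072575289604), np.float64(81.68891968502254))]
scene stencil rel kin mid z183 [(np.float64(-57.27704627357506), np.float64(-95.41860241138062)), (np.float64(-54.758228453759415), np.float64(93.3671114479964)), (np.float64(68.31586975265482), np.float64(92.48256184063885)), (np.float64(66.9617238928791), np.float64(-95.76799320119224))]
top stencil [(np.float64(56.59683904573255), np.float64(95.13519588335524)), (np.float64(-65.03011779738071), np.float64(94.52259979016517))]
```

move_arm([
  {"x": 0,"y": -2,"z": 4,"wx": 0,"wy": 0,"wz": 0},
  {"x": 0,"y": -4,"z": 12,"wx": 0,"wy": 0,"wz": 0},
  {"x": 0,"y": -5,"z": 22,"wx": 0,"wy": 0,"wz": 0},
  {"x": 0,"y": -5,"z": 32,"wx": 0,"wy": 0,"wz": 0},
  {"x": 0,"y": -5,"z": 42,"wx": 0,"wy": 0,"wz": 0},
  {"x": 0,"y": -5,"z": 50,"wx": 0,"wy": 0,"wz": 0},
  {"x": 0,"y": -5,"z": 56,"wx": 0,"wy": 0,"wz": 0},
  {"x": 0,"y": -5,"z": 60,"wx": 0,"wy": 0,"wz": 0},
])

```text
time: 8.53
eef_pos: [459.8, -341.1, 148.1]
ee_rot: [0.288, -3.127, -0.002]
contact_force: [0.6, 0.1, -1.0]
grip_width: 0.143
finger_force: 45.0
```

move_arm([
  {"x": 0,"y": 0,"z": 1,"wx": 0,"wy": 0,"wz": 0},
  {"x": 0,"y": 0,"z": 2,"wx": 0,"wy": 0,"wz": 0},
  {"x": 0,"y": 0,"z": 2,"wx": 0,"wy": 0,"wz": 0},
  {"x": 0,"y": 0,"z": 2,"wx": 0,"wy": 0,"wz": 0},
])

```text
time: 8.87
eef_pos: [460.5, -341.7, 147.9]
ee_rot: [-0.288, 3.128, -0.001]
contact_force: [0.1, -0.3, -1.4]
grip_width: 0.143
finger_force: 45.0
```

```bash
python3 -c "
from h import *
s=robot.observe();m=s['eef_pos']+83*R.from_rotvec(s['ee_rot']).apply([-1,0,0])-[0,0,29.5];print('mid',m)
shift(s['eef_pos']+[541.5,-325.5,103]-m,100.5)
c=robot.snapshot('scene')[:,:,::-1];cv2.imwrite('pics/s4.png',c)
cv2.imwrite('pics/v4.png',cv2.resize(c[140:290,105:235],None,fx=4,fy=4,interpolation=cv2.INTER_CUBIC))"
```

```text
mid [ 542.06773223 -326.55408753  118.46490292]
t 8.87 pos [ 460.5 -341.7  147.9] tooly [-0.183  0.983 -0.001] 
 shift [ 0.4  1.2 15.5] turn [-0.04  0.04  0.03]
```

View pics/v4.png

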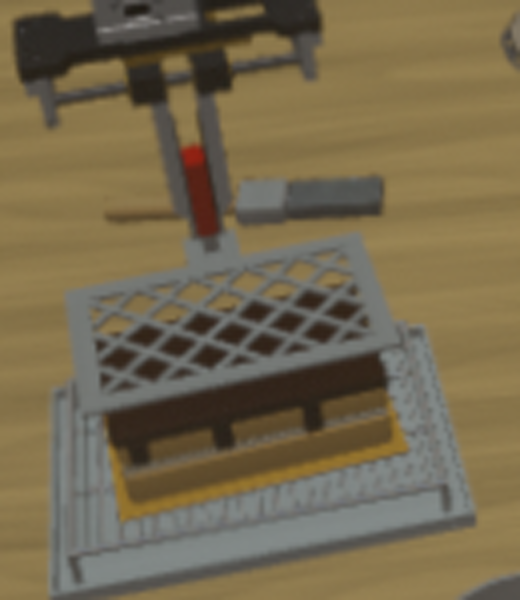

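The stencil hovers squarely over the cake; its near and far edges are parallel to the glaze. Back-edge parallax puts the glaze at about 90–93 mm, so I'll set the underside at about 102 mm.

move_arm([
  {"x": 0,"y": 0.5,"z": 3,"wx": 0,"wy": 0,"wz": 0},
  {"x": 0,"y": 1,"z": 7,"wx": 0,"wy": 0,"wz": 0},
  {"x": 0,"y": 1,"z": 11,"wx": 0,"wy": 0,"wz": 0},
  {"x": 0,"y": 1,"z": 14,"wx": 0,"wy": 0,"wz": 0},
  {"x": 0,"y": 1,"z": 16,"wx": 0,"wy": 0,"wz": 0},
  {"x": 0,"y": 1,"z": 16,"wx": 0,"wy": 0,"wz": 0},
  {"x": 0,"y": 1,"z": 16,"wx": 0,"wy": 0,"wz": 0},
  {"x": 0,"y": 1,"z": 16,"wx": 0,"wy": 0,"wz": 0},
])

```text
time: 9.58
eef_pos: [460.1, -340.6, 131.5]
ee_rot: [-0.288, 3.128, -0.0]
contact_force: [-0.6, -0.5, -1.4]
grip_width: 0.143
finger_force: 45.0
```

```bash
python3 -c "
from h import *
s=robot.observe();m=s['eef_pos']+83*R.from_rotvec(s['ee_rot']).apply([-1,0,0])-[0,0,29.5];print('mid',m,s['joint_velocities'].round(4))
a=robot.snapshot('scene')[:,:,::-1];b=robot.snapshot('wrist')[:,:,::-1]
a=cv2.resize(a[150:290,110:230],None,fx=3,fy=3,interpolation=cv2.INTER_CUBIC);o=np.zeros((420,780,3),np.uint8);o[:,:360]=a;o[:,360:]=b[:,70:490]
cv2.imwrite('pics/v5.png',o)"
```

```text
mid [ 541.71274479 -325.43446142  102.00598291] [ 0.0002 -0.0027 -0.0013  0.0002 -0.0002 -0.0014]
```

View pics/v5.png

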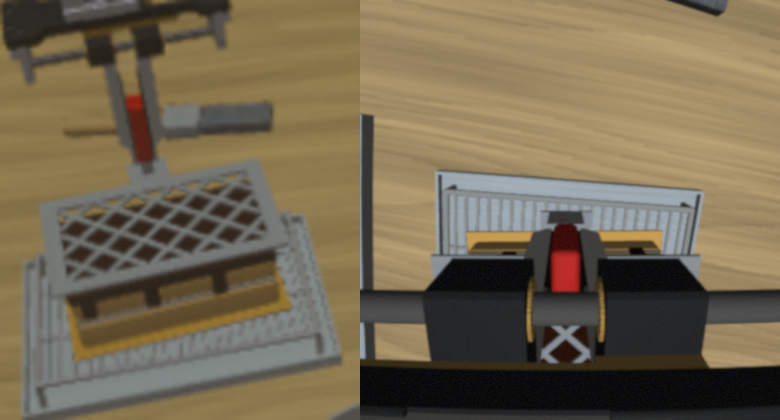

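The stencil hangs level just above the glaze. Its near edge, columns 433–700, is centred on the board at 467–661 and parallel to it, and nothing is touching. I'll hand it in.

```bash
python3 -c "
from workcell import robot
print(robot.finish_job())"
```

```text
the job is handed in; nothing more can be done
None
```

I handed the job in at about 9.7 s with the stencil held still over the cake: level, square and centred to within a few mm, an estimated 9–12 mm above the glaze, with no contact seen; no verdict was returned.

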